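Dry-lay the bass reed plates on their chambers

ROBOT

A 6-joint arm with a two-finger parallel gripper is mounted at the origin on the work surface. World frame = base frame: x ahead of the robot, y to its left, z up, the work surface at z = 0. Lengths are in m, angles in rad, forces in N, time in s.
With the tool pointing down it reaches from about 0.275 to 0.75 m from the base axis. Payload 10.2 kg.
Tool frame: the origin (TCP) lies midway between the tips of the shut fingers; the grasp point (between the pads) lies 19 mm behind it (env.hold_point_z is the distance from the TCP to the grasp point, in m); x points along the fingers, z is the direction in which the jaws open and shut, and the axes are right-handed (so a half turn about x gives the same grasp; the last joint's range is limited). The gripper opens to 85 mm and grips with 20 to 120 N. Pads are 22 mm wide; open, the fingers measure 114 mm over their backs; the gripper's body (76 mm by 85 mm) begins 54 mm behind the grasp point. The pads swing forward as they close: fully open they stand 13 mm farther back than shut.
Start: joints at [1.072, 0.313, 1.498, -0, 1.331, -0.223], TCP at [0.143, 0.505, 0.231] pointing down, gripper open.
Joint ranges: [-2.94, 2.94], [-0.97, 2.17], [0.19, 2.56], [-1.23, 4.37], [0.02, 3.11], [-2.88, 2.88]. Speed limits (rad/s): [2.39, 2.39, 3.01, 3.14, 3.14, 3.14].

INTERFACE

Orientations are given as a unit quaternion [x, y, z, w].
In Python, from bench import env, kinematics, monitor, eyes, job gives the robot as it stands. The module is installed in compiled form; this text tells all that it offers. Calls block until the motion is done:
- env.reach(position, orientation): joint-space move of the TCP to a pose.
- env.movel(position, velocity=0.15, frame=None, guard=None): straight line of the TCP; frame=None keeps the orientation; velocity is the mean speed in m/s. With guard (N) it stops when the force on the tool has changed by that much, and returns True; else False.
- env.set_joints(angles): joint-space move.
- env.release() and env.close_gripper(effort=None): open the fingers fully, or close them until they stop; effort is the grip in N (None keeps the last).
- env.hold(seconds).
- kinematics.ik(position, orientation): joint angles nearest the present ones, or None.
- monitor.sense(): the state.
- eyes.grab_frame(name): name is "scene" or "top" or "wrist"; returns a dict with "frame" (420x560x3 uint8, red, green, blue), "mtx" (3x3 intrinsics, pixels), "k1" (the pictures are not rectified: a ray, as slopes to the right and down, at radius r is drawn at 1 + k1 r^2 times it, then the intrinsics apply), "view" (4x4, takes a point from world to camera coordinates). Camera axes: x right, y down, z forward; pixel columns grow to the right and rows downward; lengths in m; the calibration is good to about 2 mm. A picture is of the moment at which its call begins. There is no depth.
A pose or a line that the arm cannot do raises env.MotionError and nothing moves.
- job.hand_in(): hands the job in, once; it reports no verdict.
The state is a dict: "clock": time; "joints": joint angles; "qvel": joint speeds; "joint_efforts": joint torques, N m; "position": TCP position; "ee_rot": TCP orientation; "contact_force": force on the tool from outside, world axes, zero at the start; "ft_torque": the same for the moment, N m; "finger_gap": opening from 0.0 (shut) to 1.0 (fully open).
Only numpy, scipy, OpenCV 4.12 (cv2) and the standard library are available. Lean on these libraries where they do the work, as an engineer would, in place of code of your own. Each camera call takes 0.05 s, during which the arm holds its last target.

TASK

Dry-lay the four aluminium bass reed plates on the cork-faced reed chambers before pinning: the longest plate on the longest chamber, and so on down to the shortest on the shortest, each lying flat, face up as it is now, lengthwise and centred so that it covers the chamber's opening. Let go of them all, and leave the two sky-blue keys where they are, since their celluloid is still setting.

Things in the scene. Friction and masses are not known exactly. Their poses are not given: they have to be found in the camera images.
- reed_plate_a: the shortest bass reed plate: flat aluminium plate 60 long x 28 wide x 6 mm thick, lying loose, with a riveted dark steel tongue and a tan leather valve side by side on its upper face (they stand up to 3 mm higher and stay 3 mm or more inside the edges). Origin: centre of the underside; y along its length, x across its width, z up.
- reed_plate_b: the second shortest bass reed plate: flat aluminium plate 76 long x 32 wide x 6 mm thick, lying loose, with a riveted dark steel tongue and a tan leather valve side by side on its upper face (they stand up to 3 mm higher and stay 3 mm or more inside the edges). Origin: centre of the underside; y along its length, x across its width, z up.
- reed_plate_c: the second longest bass reed plate: flat aluminium plate 92 long x 36 wide x 6 mm thick, lying loose, with a riveted dark steel tongue and a tan leather valve side by side on its upper face (they stand up to 3 mm higher and stay 3 mm or more inside the edges). Origin: centre of the underside; y along its length, x across its width, z up.
- reed_plate_d: the longest bass reed plate: flat aluminium plate 108 long x 40 wide x 6 mm thick, lying loose, with a riveted dark steel tongue and a tan leather valve side by side on its upper face (they stand up to 3 mm higher and stay 3 mm or more inside the edges). Origin: centre of the underside; y along its length, x across its width, z up.
- chamber_a: the shortest reed chamber, made for the shortest plate: loose wooden block 76 long x 44 wide x 34 mm high, its top faced with cork around one dark rectangular opening 44 x 12 mm in the middle. Origin: centre of the underside, so the cork face is at z = 34 mm; y along its length, x across its width, z up.
- chamber_b: the second shortest reed chamber, made for the second shortest plate: loose wooden block 92 long x 48 wide x 34 mm high, its top faced with cork around one dark rectangular opening 60 x 16 mm in the middle. Origin: centre of the underside, so the cork face is at z = 34 mm; y along its length, x across its width, z up.
- chamber_c: the second longest reed chamber, made for the second longest plate: loose wooden block 108 long x 52 wide x 34 mm high, its top faced with cork around one dark rectangular opening 76 x 20 mm in the middle. Origin: centre of the underside, so the cork face is at z = 34 mm; y along its length, x across its width, z up.
- chamber_d: the longest reed chamber, made for the longest plate: loose wooden block 124 long x 56 wide x 34 mm high, its top faced with cork around one dark rectangular opening 92 x 24 mm in the middle. Origin: centre of the underside, so the cork face is at z = 34 mm; y along its length, x across its width, z up.
- key_1: sky-blue celluloid-capped accordion key, 115 long x 20 wide (12 at its narrow tail) x 13 mm high, lying loose with its length roughly pointing away from the robot; a bystander, to be left alone. Origin: middle of its length, on the underside; x along the key towards its narrow tail.
- key_2: sky-blue celluloid-capped accordion key, 115 long x 20 wide (12 at its narrow tail) x 13 mm high, lying loose with its length roughly pointing away from the robot; a bystander, to be left alone. Origin: middle of its length, on the underside; x along the key towards its narrow tail.
Things that resemble listed ones, but are neither listed nor needed, are in the scene too. What is shaped like the reed_plate_b but green, purple or yellow is not meant.

How it is judged:
By the outcome, as a careful person would: the job done as asked, in the order asked, and still so for the second after the job is handed in, with the robot touching nothing.
It also fails if it takes over 115 s, if anything falls off the work surface, if the arm or the gripper's body presses on something with over 40 N, if the wrist force passes 120 N, or if a joint passes its speed limit or range.

## Working session

There is one attempt and no reset: what is moved stays moved. The work goes in short steps, each a Python script; the robot and the scene stay as the last script left them, time stands still between calls to the robot, and variables do not carry over. Pictures are saved under pics/ and viewed, and the job is handed in when it is done.

```bash
mkdir -p pics; cat > h.py <<'E'
import numpy as np, cv2
from bench import env,kinematics,monitor,eyes,job
def snap(n,f):
    g=eyes.grab_frame(n); cv2.imwrite('pics/'+f+'.png',cv2.cvtColor(g['frame'],cv2.COLOR_RGB2BGR))
    np.savez('pics/'+f+'.npz',**{k:np.array(v) for k,v in g.items()}); return g
def load(f): return dict(np.load('pics/'+f+'.npz'))
def rays(g,px):
    px=np.atleast_2d(px).astype(float); K=np.array(g['mtx']); k=float(g['k1'])
    d=np.c_[(px[:,0]-K[0,2])/K[0,0],(px[:,1]-K[1,2])/K[1,1]]
    u=d.copy()
    for _ in range(30): u=d/(1+k*(u**2).sum(1,keepdims=True))
    V=np.array(g['view']);R=V[:3,:3];t=V[:3,3]
    return -R.T@t,(np.c_[u,np.ones(len(u))])@R
def cast(g,px,z):
    o,d=rays(g,px); return (o+d*((z-o[2])/d[:,2])[:,None])[:,:2]
E
python3 - <<'E'
from h import *
for n in ['scene','top','wrist']:
    g=snap(n,n+'0'); print(n,g['mtx'],g['k1'],g['view'])
print(monitor.sense(),env.hold_point_z)
E
```

```text
scene [[413.29697456   0.         271.49275779]
 [  0.         413.29697456 214.32636879]
 [  0.           0.           1.        ]] -0.05906841261988626 [[-0.05971943  0.99817221 -0.00926393  0.01281023]
 [ 0.72939728  0.03729943 -0.68307273 -0.33953467]
 [-0.68147868 -0.0475498  -0.7302916   1.54985882]
 [ 0.          0.          0.          1.        ]]
top [[462.95914461   0.         272.62419225]
 [  0.         462.95914461 213.52718681]
 [  0.           0.           1.        ]] -0.03494039237431387 [[ 2.97761601e-03 -9.99882347e-01 -1.50474883e-02 -5.72560444e-04]
 [-9.95975378e-01 -1.61737696e-03 -8.96126674e-02  5.48166748e-01]
 [ 8.95777867e-02  1.52537600e-02 -9.95863014e-01  1.07136190e+00]
 [ 0.00000000e+00  0.00000000e+00  0.00000000e+00  1.00000000e+00]]
wrist [[327.68745604   0.         279.98575902]
 [  0.         327.68745604 211.58660944]
 [  0.           0.           1.        ]] 0.01215404705946495 [[ 0.27119903  0.96252246 -0.00126761 -0.52471551]
 [ 0.92402296 -0.25998227  0.28034049 -0.0361268 ]
 [ 0.26950446 -0.07719937 -0.95989979  0.37829302]
 [ 0.          0.          0.          1.        ]]
{'clock': 0.15, 'joints': array([ 1.07159321e+00,  3.13292830e-01,  1.49822994e+00, -4.89575649e-06,
        1.33100720e+00, -2.23367097e-01]), 'qvel': array([-9.69307091e-04, -1.08917103e-03, -2.25309030e-03, -7.48833683e-04,
       -8.95658909e-04,  3.15027773e-05]), 'joint_efforts': array([ 1.10987585e-03, -4.12364566e+01, -2.59796011e+01, -1.96183382e-04,
        3.20454892e-03, -4.17828937e-05]), 'position': array([0.14288988, 0.50498819, 0.23089348]), 'ee_rot': array([-0.42664978,  0.56429381,  0.42637397,  0.56369114]), 'contact_force': array([ 0.16781144, -0.7450292 ,  0.03183521]), 'ft_torque': array([ 0.0045192 , -0.0310559 , -0.04466649]), 'finger_gap': 1.0056463880277442} 0.0187
```

View pics/top0.png

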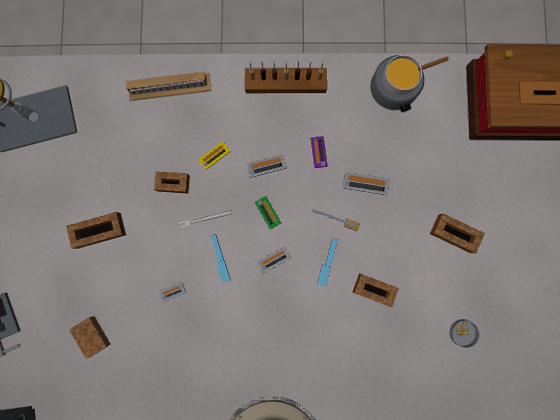

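View pics/scene0.png

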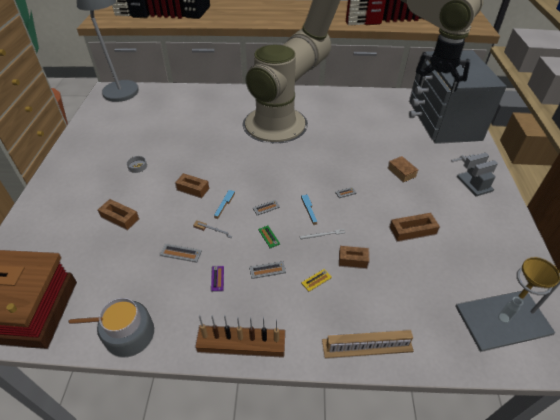

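View pics/wrist0.png

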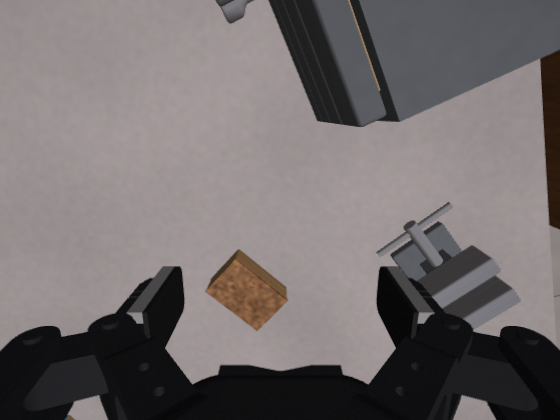

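The top view shows four aluminium plates at about (366,183), (266,166), (274,260) and (173,291). The chambers are at about (96,230), (457,233), (375,290) and (172,182). A cork block with no opening at (89,337) is a decoy, and the keys are at (221,258) and (328,262). Next I'll segment and measure them.

```bash
cat > meas.py <<'E'
from h import *
def rect(p):
    r=cv2.minAreaRect((p*1000).astype(np.float32)); b=cv2.boxPoints(r)
    e=b[1]-b[0],b[2]-b[1]; L=max(e,key=np.linalg.norm); s=min(np.linalg.norm(e[0]),np.linalg.norm(e[1]))
    return np.array(r[0])/1000,np.linalg.norm(L),s,np.degrees(np.arctan2(L[1],L[0]))%180
E
python3 - <<'E'
from meas import *
g=load('top0');f=g['frame']
crops=[(366,183),(266,166),(274,260),(173,291),(96,230),(457,233),(375,290),(172,182)]
T=[cv2.resize(f[y-33:y+33,x-40:x+40],None,fx=2.5*1,fy=2.5,interpolation=cv2.INTER_NEAREST) for x,y in crops]
im=np.vstack([np.hstack(T[:4]),np.hstack(T[4:])])
cv2.imwrite('pics/crops.png',im[:,:,::-1])
hsv=cv2.cvtColor(f,cv2.COLOR_RGB2HSV)
print(f[183-12,336:396:3].tolist()); print(f[170:200,366].tolist())
E
```

```text
[[142, 136, 138], [138, 132, 133], [140, 136, 136], [141, 135, 135], [142, 136, 137], [139, 134, 134], [141, 136, 135], [140, 134, 136], [140, 135, 135], [140, 134, 135], [139, 133, 133], [138, 132, 132], [136, 130, 131], [136, 132, 131], [138, 132, 132], [137, 131, 132], [138, 133, 133], [140, 134, 135], [141, 136, 136], [139, 134, 134]]
[[138, 132, 132], [139, 133, 133], [139, 133, 133], [139, 133, 135], [141, 133, 135], [124, 124, 126], [121, 124, 128], [125, 116, 111], [136, 88, 49], [136, 87, 42], [136, 88, 45], [136, 87, 40], [117, 72, 30], [126, 129, 133], [60, 61, 65], [47, 46, 51], [48, 49, 53], [47, 48, 52], [45, 45, 48], [125, 126, 129], [125, 125, 128], [99, 102, 104], [140, 135, 135], [141, 134, 135], [140, 135, 136], [141, 135, 136], [139, 133, 133], [137, 131, 133], [137, 130, 132], [138, 132, 133]]
```

View pics/crops.png

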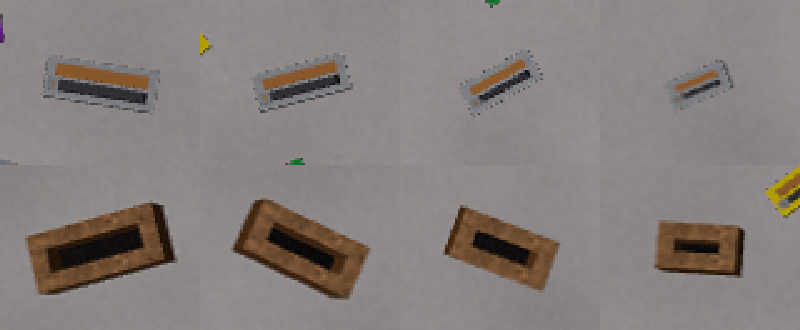

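```bash
cat >> meas.py <<'E'
def masks(f):
    F=cv2.GaussianBlur(f,(3,3),0).astype(int); rb=f[...,0].astype(int)-f[...,2]
    V=f.max(2).astype(int)
    return rb,V
def blob(m,c,close=0,rad=45,near=True):
    m=m.astype(np.uint8)
    w=np.zeros_like(m); cv2.circle(w,tuple(int(v) for v in c),rad,1,-1); m=m*w
    if close: m=cv2.morphologyEx(m,cv2.MORPH_CLOSE,np.ones((close,close),np.uint8))
    n,l,s,ce=cv2.connectedComponentsWithStats(m)
    best=max(range(1,n),key=lambda i:s[i,4]-20*np.hypot(*(ce[i]-c))*0)
    cs,_=cv2.findContours((l==best).astype(np.uint8),cv2.RETR_EXTERNAL,cv2.CHAIN_APPROX_NONE)
    return max(cs,key=cv2.contourArea)[:,0,:].astype(float),s[best,4]
E
python3 - <<'E'
from meas import *
S={'top0':dict(P=[(366,183),(266,166),(274,260),(173,291)],C=[(96,230),(457,233),(375,290),(172,182)]),
 'scene0':dict(P=[(181,253),(268,270),(266,207),(346,192)],C=[(415,227),(118,214),(193,186),(354,256)])}
for n,d in S.items():
    g=load(n);f=g['frame'];rb,V=masks(f)
    for c in d['P']:
        m=((rb<1)|(rb>25)|(V<100))
        p,a=blob(m,c,3,rad=32); r=rect(cast(g,p,.006)); print(n,'P',c,a,np.round(r[0],4),np.round(r[1:],1))
    for c in d['C']:
        p,a=blob(V<42 if n=='top0' else V<45,c,0,rad=18); r=rect(cast(g,p,.034)); print(n,'open',c,a,np.round(r[0],4),np.round(r[1:],1))
        p,a=blob((rb>22)&(V>(75 if n=='top0' else 70)),c,0,rad=38); r=rect(cast(g,p,.034)); print(n,'face',c,a,np.round(r[0],4),np.round(r[1:],1))
for n,x,y0,y1 in [('top0',457,205,262),('scene0',118,195,235)]:
    print(load(n)['frame'][y0:y1,x].max(1).tolist())
f=load('scene0')['frame'];T=[]
for c in sum([S['scene0'][k] for k in 'PC'],[]):
    x,y=c;T.append(cv2.resize(f[y-28:y+28,x-33:x+33],(198,168),interpolation=cv2.INTER_NEAREST))
cv2.imwrite('pics/crops2.png',np.vstack([np.hstack(T[:4]),np.hstack(T[4:])])[:,:,::-1])
E
```

```text
top0 P (366, 183) 750 [ 0.6241 -0.2241] [108.3  41.   81. ]
top0 P (266, 166) 570 [0.6675 0.0172] [ 92.   37.7 104.2]
top0 P (274, 260) 432 [ 0.4401 -0.0015] [ 76.9  33.1 119.1]
top0 P (173, 291) 297 [0.3624 0.2406] [ 60.7  27.8 112.8]
top0 open (96, 230) 291 [0.5092 0.4209] [ 80.3  22.3 106. ]
top0 face (96, 230) 843 [0.5084 0.4248] [124.1  57.2 105.7]
top0 open (457, 233) 150 [ 0.5023 -0.4306] [64.3 12.7 63.2]
top0 face (457, 233) 785 [ 0.5032 -0.4355] [110.3  52.8  64.4]
top0 open (375, 290) 138 [ 0.3708 -0.2363] [51.6 14.2 68.9]
top0 face (375, 290) 676 [ 0.3704 -0.2374] [97.5 48.  69.1]
top0 open (172, 182) 57 [0.6233 0.2445] [38.4  7.2 90. ]
top0 face (172, 182) 501 [0.6248 0.2447] [75.9 44.5 86.2]
scene0 P (181, 253) 524 [ 0.6255 -0.2259] [111.4  45.2  80.8]
scene0 P (268, 270) 451 [0.6693 0.0157] [ 93.4  41.5 105.2]
scene0 P (266, 207) 233 [ 0.4411 -0.003 ] [ 78.4  37.8 119.8]
scene0 P (346, 192) 149 [0.3638 0.2395] [ 64.3  33.6 114.6]
scene0 open (415, 227) 7 [0.5    0.4622] [  8.6   5.6 169. ]
scene0 face (415, 227) 527 [0.5091 0.4238] [125.7  60.9 104.2]Traceback (most recent call last):
  File "<stdin>", line 10, in <module>
  File "meas.py", line 15, in blob
    best=max(range(1,n),key=lambda i:s[i,4]-20*np.hypot(*(ce[i]-c))*0)
ValueError: max() iterable argument is empty
```

```bash
python3 - <<'E'
from meas import *
S={'top0':[(96,230),(457,233),(375,290),(172,182)],'scene0':[(415,227),(118,214),(193,186),(354,256)]}
for n,d in S.items():
  g=load(n);f=g['frame'];rb,V=masks(f)
  for c in d:
   for th in (75,85,92):
    p,a=blob((rb>22)&(V>th),c,0,rad=38); r=rect(cast(g,p,.034)); print(n,'face',th,c,a,np.round(r[0],4),np.round(r[1:],1))
f=load('scene0')['frame'];T=[]
for c in S['scene0']:
    x,y=c;T.append(cv2.resize(f[y-28:y+28,x-33:x+33],(198,168),interpolation=cv2.INTER_NEAREST))
cv2.imwrite('pics/crops2.png',np.hstack(T)[:,:,::-1])
E
```

```text
top0 face 75 (96, 230) 843 [0.5084 0.4248] [124.1  57.2 105.7]
top0 face 85 (96, 230) 811 [0.5087 0.4252] [123.7  56.8 106.3]
top0 face 92 (96, 230) 789 [0.5087 0.4252] [123.7  56.8 106.3]
top0 face 75 (457, 233) 785 [ 0.5032 -0.4355] [110.3  52.8  64.4]
top0 face 85 (457, 233) 760 [ 0.5032 -0.4357] [110.   52.7  64.5]
top0 face 92 (457, 233) 726 [ 0.5032 -0.4357] [110.2  52.5  64.1]
top0 face 75 (375, 290) 676 [ 0.3704 -0.2374] [97.5 48.  69.1]
top0 face 85 (375, 290) 654 [ 0.3696 -0.2394] [93.1 48.  69.1]
top0 face 92 (375, 290) 646 [ 0.3695 -0.2397] [92.6 48.  69.1]
top0 face 75 (172, 182) 501 [0.6248 0.2447] [75.9 44.5 86.2]
top0 face 85 (172, 182) 490 [0.6248 0.2448] [75.8 44.3 86.3]
top0 face 92 (172, 182) 475 [0.625  0.2449] [75.6 43.9 86.3]
scene0 face 75 (415, 227) 495 [0.5084 0.4242] [124.4  60.8 103.5]
scene0 face 85 (415, 227) 453 [0.5077 0.4243] [124.1  57.1 105.5]
scene0 face 92 (415, 227) 417 [0.5074 0.4242] [124.   56.5 105.5]
scene0 face 75 (118, 214) 488 [ 0.5105 -0.4268] [139.3  62.5  58. ]
scene0 face 85 (118, 214) 361 [ 0.5047 -0.4327] [122.2  52.5  63.6]
scene0 face 92 (118, 214) 339 [ 0.5023 -0.4375] [111.3  52.5  63.6]
scene0 face 75 (193, 186) 327 [ 0.3758 -0.2317] [121.9  64.9  57.1]
scene0 face 85 (193, 186) 260 [ 0.3705 -0.2355] [106.2  48.9  69.4]
scene0 face 92 (193, 186) 242 [ 0.3699 -0.2365] [103.7  48.3  68.5]
scene0 face 75 (354, 256) 346 [0.625 0.244] [75.5 45.8 87. ]
scene0 face 85 (354, 256) 326 [0.6249 0.244 ] [75.5 45.5 87. ]
scene0 face 92 (354, 256) 308 [0.6249 0.244 ] [75.5 45.5 87. ]
```

View pics/crops2.png

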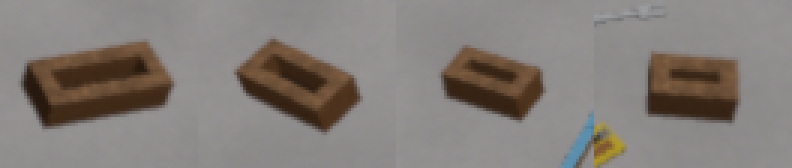

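Both views agree to about 2 mm, and the sizes match the list. I'll take plate d first.

```bash
cat > act.py <<'E'
from meas import *
from scipy.spatial.transform import Rotation as Ro
P=dict(d=(.6246,-.2247,81),c=(.6682,.0166,104.5),b=(.4405,-.002,119.4),a=(.363,.2402,113.3))
C=dict(d=(.5082,.4247,105.9),c=(.503,-.436,64.2),b=(.3697,-.239,69.1),a=(.6249,.2444,86.5))
def quat(yaw,flip=0):
    a=np.radians(yaw-90+180*flip); z=np.array([np.cos(a),np.sin(a),0]);x=np.array([0,0,-1.]);y=np.cross(z,x)
    return Ro.from_matrix(np.c_[x,y,z]).as_quat()
def best(p,yaw,z):
    o=[]
    q0=monitor.sense()['joints']
    for fl in (0,1):
        q=kinematics.ik([p[0],p[1],z],quat(yaw,fl))
        if q is not None: o.append((np.abs(np.array(q)-q0).max(),fl,np.round(q,2)))
    return min(o,key=lambda t:t[0])
def st(tag=''):
    s=monitor.sense(); print(tag,'t',round(s['clock'],2),np.round(s['position'],4),'F',np.round(s['contact_force'],1),'gap',round(s['finger_gap'],3))
def pick(k,zt=.002):
    x,y,w=P[k]; fl=best((x,y),w,.11)[1]
    env.reach([x,y,.11],quat(w,fl)); env.movel([x,y,.03],.2); g=env.movel([x,y,zt],.05,guard=8); st('down %s'%g)
    env.close_gripper(40); st('closed')
    env.movel([x,y,.10],.15); st('up')
def place(k,zt=.0365):
    x,y,w=C[k]; fl=best((x,y),w,.11)[1]
    env.reach([x,y,.11],quat(w,fl)); env.movel([x,y,.05],.15); g=env.movel([x,y,zt-.003],.02,guard=4); st('place %s'%g)
    env.release(); env.movel([x,y,.13],.2); st('released')
E
python3 - <<'E'
from act import *
for k in 'dcba': print(k,best(P[k][:2],P[k][2],.002)[1:],best(C[k][:2],C[k][2],.036)[1:],best(P[k][:2],P[k][2],.11)[1],best(C[k][:2],C[k][2],.11)[1])
pick('d'); snap('wrist','w1'); snap('scene','s1'); st()
E
```

```text
d (0, array([-0.52,  0.85,  1.25, -0.  ,  1.04, -0.36])) (0, array([ 0.52,  0.8 ,  1.24, -0.  ,  1.1 ,  0.24])) 0 0
c (0, array([-0.15,  0.86,  1.23, -0.  ,  1.05, -0.4 ])) (0, array([-0.89,  0.81,  1.23,  0.  ,  1.11, -0.44])) 0 0
b (0, array([-0.27,  0.48,  1.97, -0.  ,  0.68, -0.78])) (0, array([-0.84,  0.41,  1.96, -0.  ,  0.77, -0.48])) 0 0
a (0, array([ 0.31,  0.48,  1.99, -0.  ,  0.68, -0.09])) (0, array([ 0.2 ,  0.82,  1.21, -0.  ,  1.12,  0.26])) 0 0
down False t 4.5 [ 0.6247 -0.2248  0.0021] F [-0.2  0.3 -0.1] gap 1.001
closed t 5.02 [ 0.6249 -0.2248  0.0026] F [-1.2 -0.   5.7] gap 0.446
up t 5.82 [ 0.6241 -0.2244  0.0987] F [ 0.5 -0.3 -0.8] gap 0.438
 t 5.92 [ 0.624  -0.2244  0.0985] F [-0.2  0.2 -1.1] gap 0.441
```

View pics/w1.png

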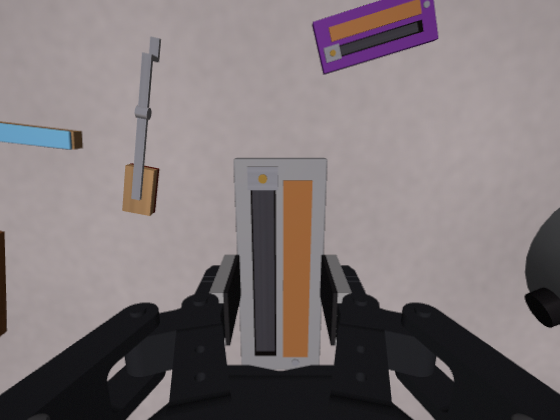

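The wrist picture shows plate d held squarely between the pads, spanning about (235–327, 158–365). Placing it now.

```bash
python3 - <<'E'
from act import *
place('d'); snap('wrist','w2')
E
```

```text
place True t 9.47 [0.5081 0.4247 0.0366] F [-0.8 -0.6  4.5] gap 0.443
released t 10.62 [0.5077 0.4244 0.1287] F [ 0.4 -0.1 -0.6] gap 1.0
```

View pics/w2.png

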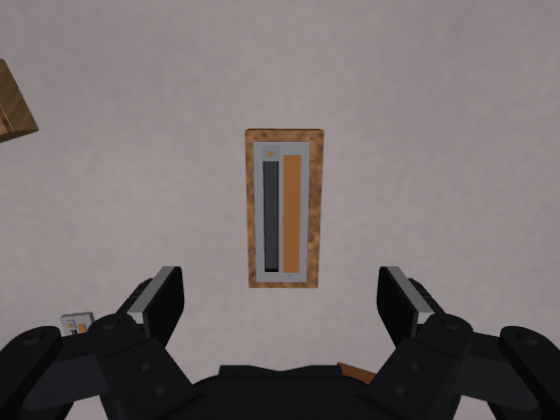

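Plate d lies flat inside chamber d's border: the plate spans (254–310, 142–282) and the block (246–323, 130–288). Next are c, b and a.

```bash
python3 - <<'E'
from act import *
s=[]
for k in 'cb':
    pick(k,.003); place(k); snap('wrist','w_'+k)
    s.append(load('w_'+k)['frame'])
cv2.imwrite('pics/cb.png',cv2.resize(np.hstack(s),(800,300))[:,:,::-1])
E
```

```text
down False t 13.53 [0.6683 0.0166 0.0031] F [0.3 0.  0.2] gap 1.003
closed t 14.07 [0.6684 0.0166 0.0035] F [-1.3 -0.6  4.1] gap 0.387
up t 14.88 [0.6676 0.0167 0.0987] F [-0.7 -0.3 -0.6] gap 0.391
place True t 17.81 [ 0.503  -0.436   0.0376] F [-0.2  0.8  4.8] gap 0.391
released t 18.98 [ 0.5026 -0.4356  0.1287] F [ 0.4 -0.  -0.4] gap 0.996
down False t 21.89 [ 0.4406 -0.002   0.003 ] F [-0.2 -0.4  0.1] gap 1.001
closed t 22.46 [ 0.4406 -0.002   0.0034] F [-0.7 -0.4  5.2] gap 0.351
up t 23.26 [ 0.44   -0.0019  0.0993] F [-0.1 -1.  -0.8] gap 0.344
place True t 25.42 [ 0.3697 -0.239   0.0374] F [-1.2  0.3  5.6] gap 0.346
released t 26.62 [ 0.3694 -0.2386  0.1292] F [-0.2  0.3 -0.4] gap 0.998
```

View pics/cb.png

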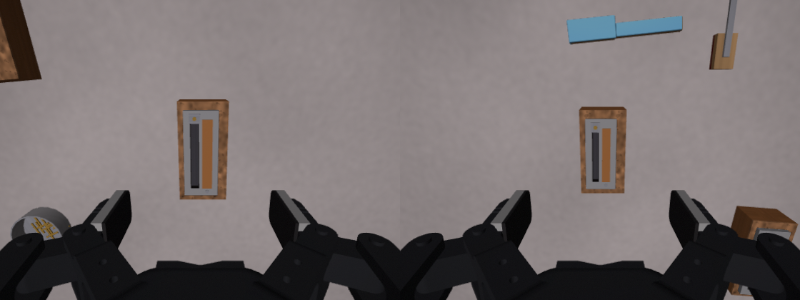

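Plates c, at about (202,152), and b, at about (601,153), sit within their chambers' borders. Both look slightly toward the lower end, so I'll measure that after placing a.

```bash
python3 - <<'E'
from act import *
k='a'; pick(k,.003); place(k); snap('wrist','w_a')
env.reach([.35,0,.30],quat(90)); snap('top','top1'); snap('scene','scene1'); st()
E
```

```text
down False t 29.66 [0.3631 0.2402 0.003 ] F [-0.2  0.9  0.4] gap 0.999
closed t 30.25 [0.3631 0.2402 0.0033] F [-1.4 -0.1  4.9] gap 0.306
up t 31.05 [0.3625 0.24   0.0993] F [ 0.2 -0.6 -0.4] gap 0.303
place True t 33.25 [0.6248 0.2444 0.0374] F [-0.7  0.2  4.1] gap 0.302
released t 34.48 [0.6243 0.2443 0.1287] F [ 0.6 -0.7 -0.6] gap 1.005
 t 36.12 [3.504e-01 1.000e-04 2.997e-01] F [ 0.2 -0.1 -0.3] gap 0.999
```

View pics/w_a.png

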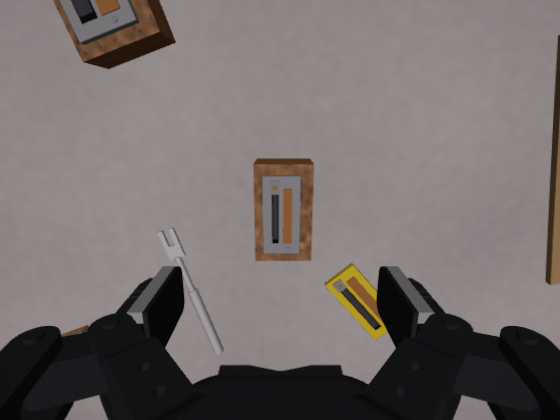

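View pics/top1.png

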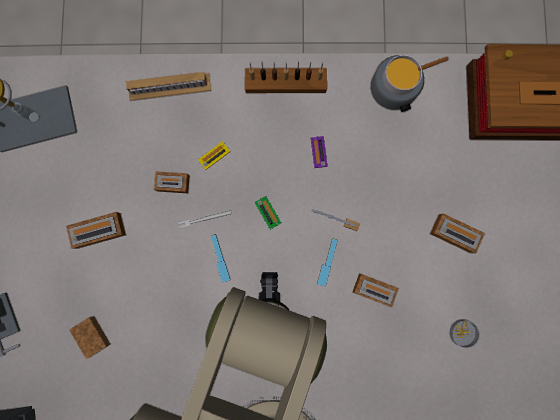

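All four are placed and the keys look unmoved. Now I'll measure each plate's centring from the wrist pictures.

```bash
python3 - <<'E'
from meas import *
W=dict(d=('w2',(283,210)),c=('w_c',(284,212)),b=('w_b',(281,214)),a=('w_a',(283,213)))
T=dict(d=(96,230),c=(457,233),b=(375,290),a=(172,182))
for k in 'dcba':
  for n,c in (W[k],('top1',T[k])):
    g=load(n);rb,V=masks(g['frame']);w=n[0]=='w'
    rad=95 if w else 38
    blk,_=blob((rb>22)&(V>85),c,5 if w else 3,rad)
    rc=rect(cast(g,blk,.034))
    fill=np.zeros(V.shape,np.uint8);cv2.fillPoly(fill,[blk.astype(int)],1)
    pl,_=blob((rb<12)&(fill>0)&(V>60),c,0 if w else 0,rad)
    rp=rect(cast(g,pl,.040))
    o=rp[0]-rc[0];a=np.radians(rc[3]);u=np.array([np.cos(a),np.sin(a)])
    print(k,n,'C',np.round(rc[0],4),np.round(rc[1:],1),'P',np.round(rp[0],4),np.round(rp[1:],1),'along %.1f across %.1f mm'%(1e3*o@u,1e3*(o@[-u[1],u[0]])))
for n in('top0','top1'):
  g=load(n);f=g['frame'].astype(int)
  for c in((221,258),(328,262)):
    p,_=blob((f[...,2]-f[...,0]>30),c,0,40);r=rect(cast(g,p,.013));print(n,'key',np.round(r[0],4),np.round(r[1:],1))
E
```

```text
d w2 C [0.5092 0.4258] [125.1  56.4 105.8] P [0.5074 0.4254] [106.6  39.2 106. ] along 0.2 across 1.9 mm
d top1 C [0.5085 0.4252] [123.6  56.9 106.1] P [0.5062 0.4243] [107.5  39.2 106. ] along -0.2 across 2.5 mm
c w_c C [ 0.5047 -0.4355] [109.7  52.4  64.6] P [ 0.5027 -0.4349] [90.6 35.3 64.4] along -0.3 across 2.1 mm
c top1 C [ 0.5032 -0.4312] [117.1  58.   65.7] P [ 0.501  -0.4344] [92.6 36.  64.5] along -3.8 across 0.6 mm
b w_b C [ 0.3715 -0.2381] [94.9 48.4 69.3] P [ 0.369  -0.2389] [75.6 31.4 69.1] along -1.6 across 2.1 mm
b top1 C [ 0.3706 -0.2369] [97.7 48.  69.1] P [ 0.368  -0.2388] [76.3 31.1 69. ] along -2.7 across 1.7 mm
a w_a C [0.6259 0.2467] [79.9 44.5 86.4] P [0.6243 0.2452] [59.2 27.6 86.6] along -1.7 across 1.5 mm
a top1 C [0.6248 0.2448] [75.8 44.3 86.3] P [0.6227 0.2441] [59.3 27.7 86.6] along -0.8 across 2.0 mm
top0 key [0.4423 0.1291] [113.6  21.1  17.9]
top0 key [ 0.4349 -0.1289] [113.7  20.4 163.7]
top1 key [0.4423 0.1291] [113.6  21.1  17.9]
top1 key [ 0.4349 -0.1289] [113.7  20.4 163.7]
```

The plates are within about 2 mm of centre, where the openings allow 8 mm of overlap. Their yaw matches the chambers and the keys haven't moved, so regripping isn't worth the risk.

```bash
python3 - <<'E'
from act import *
st(); job.hand_in()
E
```

```text
t 36.12 [3.504e-01 1.000e-04 2.997e-01] F [ 0.2 -0.1 -0.3] gap 0.999
the job is handed in; nothing more can be done
```

All four plates are laid on their matching chambers, longest to shortest (d, c, b, a), face up and released. I handed the job in at 36 s with the arm clear of everything.

- **Fit:** In the wrist pictures each plate is within about 2.5 mm of its chamber's centre, against an 8 mm overlap around each opening. All four sit about 2 mm toward the robot, and I left that uncorrected. Yaw matches the chambers to about 0.3°.
- **Disagreeing check:** The top view put plate c 3.8 mm off along its length, where the wrist view gave 0.3 mm. The top view measured that block 117 mm long instead of 108, so its outline took in a side face. I trusted the wrist view, which measured the block at 110 mm.
- **Flatness:** I judged this from the pictures and from contact at the expected height; I did not measure tilt.
- **Keys:** Both measured exactly the same position and angle before and after.

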